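# Set up the bag sealer: open the bag rest, set the timer

### The arm

A 6-joint arm with a two-finger parallel gripper is mounted at the origin on the work surface. World frame = base frame: x ahead of the robot, y to its left, z up, the work surface at z = 0. Lengths are in m, angles in rad, forces in N, time in s.
With the tool pointing down it reaches from about 0.275 to 0.75 m from the base axis. Payload 10.2 kg.
Tool frame: the origin (TCP) lies midway between the tips of the shut fingers; the grasp point (between the pads) lies 19 mm behind it (env.hold_point_z is the distance from the TCP to the grasp point, in m); x points along the fingers, z is the direction in which the jaws open and shut, and the axes are right-handed (so a half turn about x gives the same grasp; the last joint's range is limited). The gripper opens to 85 mm and grips with 20 to 120 N. Pads are 22 mm wide; open, the fingers measure 114 mm over their backs; the gripper's body (76 mm by 85 mm) begins 54 mm behind the grasp point. The pads swing forward as they close: fully open they stand 13 mm farther back than shut.
Start: joints at [-1.327, 0.313, 1.498, -0, 1.331, -0.223], TCP at [0.236, -0.469, 0.231] pointing down, gripper open.
Joint ranges: [-2.94, 2.94], [-0.97, 2.17], [0.19, 2.56], [-1.23, 4.37], [0.02, 3.11], [-2.88, 2.88]. Speed limits (rad/s): [2.39, 2.39, 3.01, 3.14, 3.14, 3.14].

### API

Orientations are given as a unit quaternion [x, y, z, w].
In Python, from bench import env, kinematics, monitor, eyes, job gives the robot as it stands. The module is installed in compiled form; this text tells all that it offers. Calls block until the motion is done:
- env.reach(position, orientation): joint-space move of the TCP to a pose.
- env.movel(position, velocity=0.15, frame=None, guard=None): straight line of the TCP; frame=None keeps the orientation; velocity is the mean speed in m/s. With guard (N) it stops when the force on the tool has changed by that much, and returns True; else False.
- env.set_joints(angles): joint-space move.
- env.release() and env.close_gripper(effort=None): open the fingers fully, or close them until they stop; effort is the grip in N (None keeps the last).
- env.hold(seconds).
- kinematics.ik(position, orientation): joint angles nearest the present ones, or None.
- monitor.sense(): the state.
- eyes.grab_frame(name): name is "side" or "top" or "wrist"; returns a dict with "frame" (480x640x3 uint8, red, green, blue), "mtx" (3x3 intrinsics, pixels), "view" (4x4, takes a point from world to camera coordinates). Camera axes: x right, y down, z forward; pixel columns grow to the right and rows downward; lengths in m; the calibration is good to about 2 mm. A picture is of the moment at which its call begins. There is no depth.
A pose or a line that the arm cannot do raises env.MotionError and nothing moves.
- job.hand_in(): hands the job in, once; it reports no verdict.
The state is a dict: "clock": time; "joints": joint angles; "qvel": joint speeds; "joint_efforts": joint torques, N m; "position": TCP position; "ee_rot": TCP orientation; "contact_force": force on the tool from outside, world axes, zero at the start; "ft_torque": the same for the moment, N m; "finger_gap": opening from 0.0 (shut) to 1.0 (fully open).
Only numpy, scipy, OpenCV 4.12 (cv2) and the standard library are available. Lean on these libraries where they do the work, as an engineer would, in place of code of your own. Each camera call takes 0.05 s, during which the arm holds its last target.

### The job

Get the bag sealer ready for the thick bags: fold its upright bag rest down, away from the jaws, until it snaps fully open and stands level, and set the timer dial to the sixth of its eight click marks, counting the thinnest mark as one. Do not press the sealing arm down, because there is no bag between the jaws, and leave the other things on the table where they are.

Things in the scene. Friction and masses are not known exactly. Their poses are not given: they have to be found in the camera images.
- sealer: white table-top bag sealer, fixed, 440 mm long (its y) and 105 deep (its x, pointing away from the front). Origin: centre of the underside, at table height. Long part with the jaw: y -80 to +210 mm, top 65 high, front face at x = -50. Timer housing: y -220 to -80, flat top 75 high. Hinge cheeks of the sealing arm at x = 12, y = -86, up to 100 high.
- dial (a joint): timer dial angle, rad; grows clockwise seen from above. Eight click stations 0.5236 (30 degrees) apart, from 0 (thinnest mark) to 3.665, with end stops; eight dark marks on the white housing get thicker clockwise. About 0.1 N m to leave a station; let go between two it runs into the nearer one. Starts at the first to the fourth station.
- dial_grip (a point): point on the dial's upright axis, 26 mm above the housing top, 101 above the table, at x = -10, y = -165 mm in the sealer's frame. Dial: black bar grip 38 mm long along this point's x, 12 thick, from 4 to 34 mm above the housing, on a flat disc 42 across and 4 high; its +x end carries the white pointer line. Nearest taller part: the sealing arm's hinge, 65 mm away.
- bag_rest (a joint): angle of the bag rest, rad: 0 folded (upright against the sealer's front), 1.571 fully open (level, pointing away from the sealer's front, on its feet). Over-centre spring hinge: let go, it snaps shut below about 0.6 and snaps open above about 0.65. Starting it from folded takes about 3 N at the lip.
- rest_lip (a point): middle of the bag rest's rolled upper edge: steel bar 12 mm thick, 200 long along the sealer's y, 106 mm from the hinge line. Folded: 128 mm above the table, 50 mm clear of the sealing arm behind, so fingers fit down behind it. Below it a 2.5 mm steel plate with two rubber feet 19 mm long on the front, 80 mm either side of the middle. Site z points from hinge to lip.
- rest_hinge (a point): middle of the bag rest's hinge line, which runs along the sealer's y axis, 22 mm above the table, at x = -58, y = +75 mm in the sealer's frame.
- seal_arm (a joint): angle of the sprung sealing arm in rad: 0 raised (its rest, held by a spring), 0.22 pressed down on the jaw.
- press_pad (a point): top of the black hand pad at the free end of the sealing arm, 178 mm above the table when raised. The arm is a dark bar 22 mm wide and 20 thick above the jaw (x = 12 mm in the sealer's frame), rising at 14 degrees from its hinge (y = -88 mm, 90 above the table) to the pad (y = +200 mm).
- tray: bystander: black slatted tray, 280 x 200 x 65 mm, beside the sealer's sealing-arm end. Origin: centre of its underside.
- bucket: bystander: white bucket with lid and a green band, 174 mm across, 147 mm high, in front of and beyond the sealer's timer end. Origin: centre of its underside.
- spoon: bystander: steel spoon, 190 mm long, lying on the table in front of the timer housing. Origin: middle of its underside.
- lids: bystander: stack of white lids, 156 mm across, 27 mm high, behind the sealer. Origin: centre of the underside.

How it is judged:
By the outcome, as a careful person would: the job done as asked, in the order asked, and still so for the second after the job is handed in, with the robot touching nothing.
It also fails if it takes over 61 s, if anything falls off the work surface, if the arm or the gripper's body presses on something with over 40 N, if the wrist force passes 120 N, or if a joint passes its speed limit or range.

## Working session

There is one attempt and no reset: what is moved stays moved. The work goes in short steps, each a Python script; the robot and the scene stay as the last script left them, time stands still between calls to the robot, and variables do not carry over. Pictures are saved under pics/ and viewed, and the job is handed in when it is done.

```bash
mkdir -p pics; python3 - <<'E'
from bench import env, kinematics, monitor, eyes, job
import cv2
s=monitor.sense(); print(s)
for n in("top","side","wrist"):
    f=eyes.grab_frame(n); cv2.imwrite(f"pics/a_{n}.png",f["frame"][:,:,::-1]); print(n,f["mtx"].tolist(),f["view"].tolist())
print(env.hold_point_z)
E
```

```text
{'clock': 0.0, 'joints': array([-1.32739681e+00,  3.13473151e-01,  1.49846826e+00,  7.71478817e-06,
        1.33095571e+00, -2.23430067e-01]), 'qvel': array([ 0.00056438,  0.00045004,  0.00128067, -0.00142675, -0.00051431,
        0.00079682]), 'joint_efforts': array([ 5.30848902e-04, -4.12263572e+01, -2.59740901e+01, -2.17448055e-04,
        4.09340937e-03, -2.90463606e-05]), 'position': array([ 0.23619348, -0.46858107,  0.23071148]), 'ee_rot': array([ 0.37111579,  0.60241867, -0.37046632,  0.60176367]), 'contact_force': array([-0.14697571, -0.36979914,  0.35044021]), 'ft_torque': array([ 0.06175295,  0.00209065, -0.01618841]), 'finger_gap': 0.99818336963749}
top [[516.0223522640989, 0.0, 324.4898119059823], [0.0, 516.0223522640989, 244.84793972291817], [0.0, 0.0, 1.0]] [[0.021402591174370524, -0.9996529575368179, -0.015358827393900107, 0.053593984562613856], [-0.9807964609961202, -0.01801514881441706, -0.19420029997577312, 0.6119232137814097], [0.19385621266420275, 0.019220273179309126, -0.9808416538414364, 1.3332124108216201], [0.0, 0.0, 0.0, 1.0]]
side [[557.1835679325454, 0.0, 313.5427944753974], [0.0, 557.1835679325454, 249.53314319398612], [0.0, 0.0, 1.0]] [[-0.8192035277999851, -0.5731943258233893, 0.018810765107506587, 0.513004704726215], [-0.33906031652392143, 0.45760663660973994, -0.8219697487678118, 0.2820652323565186], [0.4625404650392845, -0.679738501906867, -0.5692204205987788, 1.0322859255177574], [0.0, 0.0, 0.0, 1.0]]
wrist [[395.3100443364658, 0.0, 316.47012621358107], [0.0, 395.3100443364658, 233.33054172420148], [0.0, 0.0, 1.0]] [[0.4498037032943744, -0.8931273026344136, -0.0004997916001369866, -0.5244015610053635], [-0.8471078044997031, -0.4268041847207623, 0.3166173644330633, -0.040409823075241436], [-0.28299292580974555, -0.14199228568419686, -0.9485532113423147, 0.3808202944010311], [0.0, 0.0, 0.0, 1.0]]
0.0187
```

View pics/a_top.png

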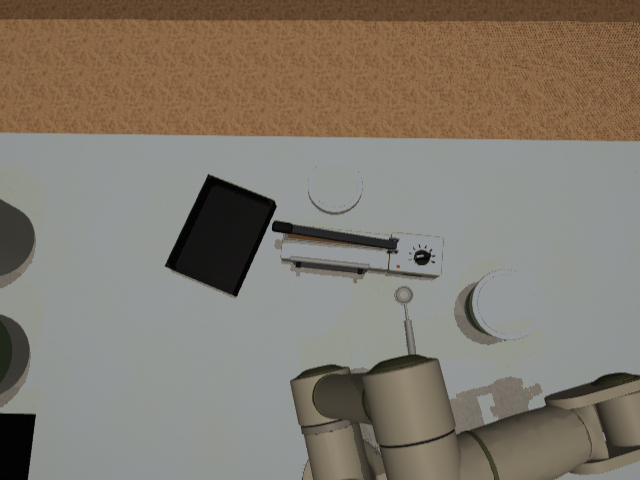

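View pics/a_side.png

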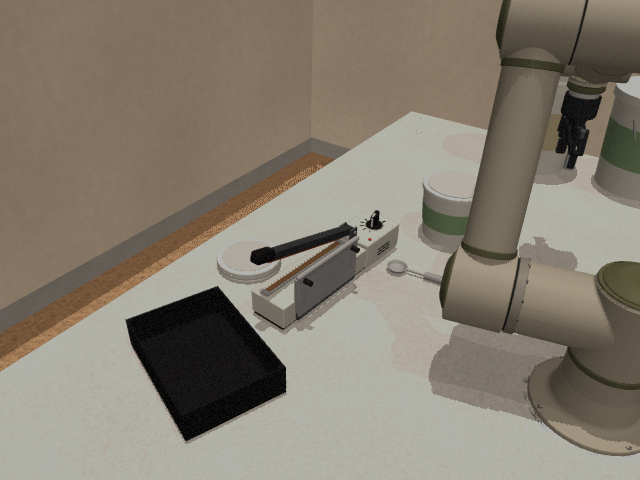

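View pics/a_wrist.png

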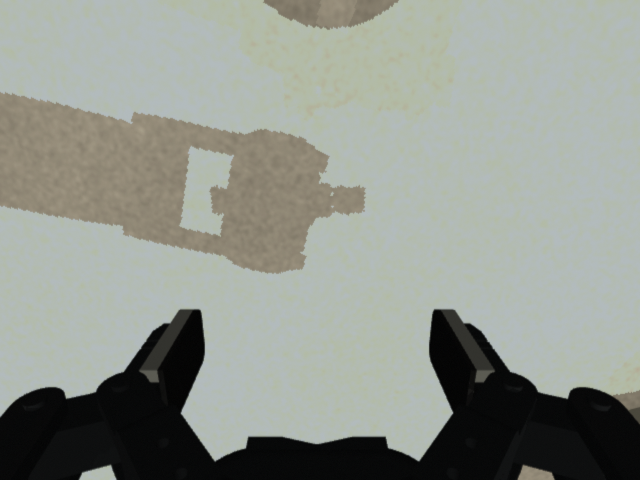

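```bash
python3 - <<'E'
import cv2
a=cv2.imread("pics/a_top.png"); cv2.imwrite("pics/b_top.png",cv2.resize(a[210:290,265:455],None,fx=4.2,fy=4.2,interpolation=cv2.INTER_CUBIC))
a=cv2.imread("pics/a_side.png"); cv2.imwrite("pics/b_side.png",cv2.resize(a[190:340,230:420],None,fx=4,fy=4,interpolation=cv2.INTER_CUBIC))
E
```

```text
(no output)
```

View pics/b_top.png

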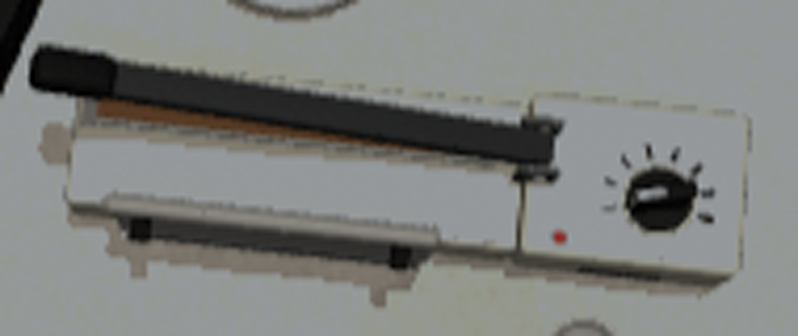

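View pics/b_side.png

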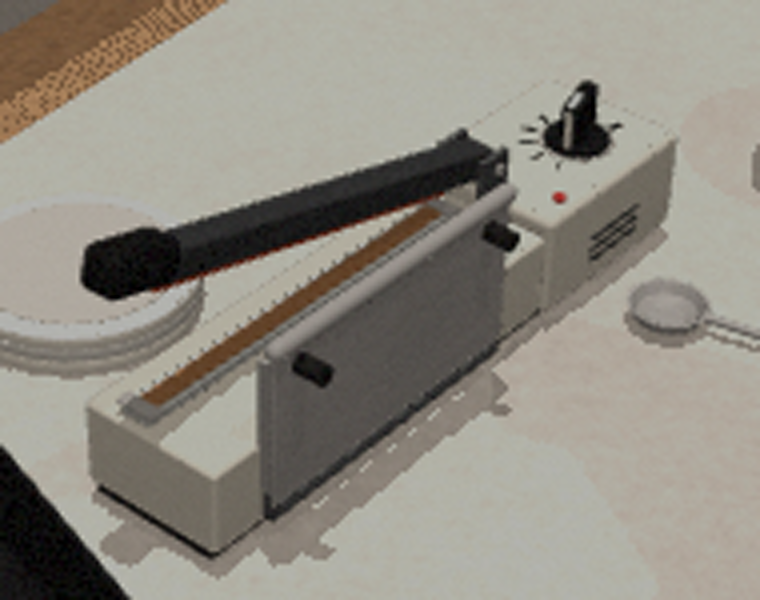

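```bash
cat > h.py <<'E'
import numpy as np, cv2
from bench import env, kinematics, monitor, eyes, job
from scipy.spatial.transform import Rotation as R
def ray(f,uv):
    K=f["mtx"];V=f["view"];d=V[:3,:3].T@np.linalg.inv(K)@np.array([uv[0],uv[1],1.]);o=-V[:3,:3].T@V[:3,3];return o,d
def onz(f,uv,z):
    o,d=ray(f,uv);return o+d*(z-o[2])/d[2]
def proj(f,p):
    p=f["view"][:3,:3]@np.asarray(p)+f["view"][:3,3];q=f["mtx"]@p;return q[:2]/q[2]
E
python3 - <<'E'
from h import *
f=eyes.grab_frame("top");s=eyes.grab_frame("side")
c=lambda u,v:(u/4.2+265-.4,v/4.2+210-.4)
for n,p,z in[("h1",(533,97),.075),("h2",(748,115),.075),("h3",(738,270),.075),("h4",(518,250),.075),("dial disc",(660,200),.078),("longfl",(68,205),.065),("lipL",(103,200),.128),("lipR",(440,236),.128)]:
    print(n,onz(f,c(*p),z).round(4))
c=lambda u,v:(u/4+230-.4,v/4+190-.4)
for n,p,z in[("lipL",(268,350),.128),("lipR",(515,190),.128),("h3",(677,137),.075),("h4",(545,215),.075),("dial",(577,138),.077)]:
    print(n,onz(s,c(*p),z).round(4))
E
```

```text
h1 [ 0.6443 -0.1133  0.075 ]
h2 [ 0.6351 -0.2497  0.075 ]
h3 [ 0.5355 -0.2412  0.075 ]
h4 [ 0.5456 -0.1035  0.075 ]
dial disc [ 0.5786 -0.1926  0.078 ]
longfl [0.5706 0.182  0.065 ]
lipL [0.5635 0.1542 0.128 ]
lipR [ 0.5452 -0.0508  0.128 ]
lipL [0.5641 0.1522 0.128 ]
lipR [ 0.5401 -0.0468  0.128 ]
h3 [ 0.5289 -0.2299  0.075 ]
h4 [ 0.5509 -0.1054  0.075 ]
dial [ 0.5771 -0.1885  0.077 ]
```

```bash
python3 - <<'E'
from h import *
s=monitor.sense();T=R.from_quat(s["ee_rot"]).as_matrix();print(T.round(3))
f=eyes.grab_frame("wrist");V=f["view"]
o=-V[:3,:3].T@V[:3,3];print("cam in tool",(T.T@(o-s["position"])).round(4),"\naxes",(T.T@V[:3,:3].T).round(3))
for yaw in(-.08,-.08+np.pi/2,-.08+np.pi,-.08-np.pi/2):
    # tool x down, tool z horizontal at heading yaw
    z=np.array([np.cos(yaw),np.sin(yaw),0]);x=np.array([0,0,-1.]);y=np.cross(z,x);q=R.from_matrix(np.c_[x,y,z]).as_quat()
    for p in([.56,-.19,.20],[.52,-.19,.3],[.5,0,.3],[.55,.05,.2]): 
        k=kinematics.ik(p,q);print(round(yaw,2),p,None if k is None else k.round(2))
E
```

```text
[[-0.     0.893  0.45 ]
 [ 0.001  0.45  -0.893]
 [-1.     0.    -0.001]]
cam in tool [-0.1429  0.0821 -0.0003] 
axes [[-0.001 -0.317  0.948]
 [-0.    -0.948 -0.317]
 [ 1.    -0.     0.001]]
-0.08 [0.56, -0.19, 0.2] [-0.53  0.48  1.33 -0.    1.32 -0.45]
-0.08 [0.52, -0.19, 0.3] [-0.56  0.34  1.28 -0.    1.52 -0.48]
-0.08 [0.5, 0, 0.3] [-0.23  0.22  1.45 -0.    1.48 -0.15]
-0.08 [0.55, 0.05, 0.2] [-0.12  0.4   1.46 -0.    1.28 -0.04]
1.49 [0.56, -0.19, 0.2] [-0.53  0.48  1.33 -0.    1.32 -2.02]
1.49 [0.52, -0.19, 0.3] [-0.56  0.34  1.28 -0.    1.52 -2.05]
1.49 [0.5, 0, 0.3] [-0.23  0.22  1.45 -0.    1.48 -1.73]
1.49 [0.55, 0.05, 0.2] [-0.12  0.4   1.46 -0.    1.28 -1.61]
3.06 [0.56, -0.19, 0.2] [-0.53  0.48  1.33 -0.    1.32  2.7 ]
3.06 [0.52, -0.19, 0.3] [-0.56  0.34  1.28 -0.    1.52  2.66]
3.06 [0.5, 0, 0.3] None
3.06 [0.55, 0.05, 0.2] None
-1.65 [0.56, -0.19, 0.2] [-0.53  0.48  1.33 -0.    1.32  1.13]
-1.65 [0.52, -0.19, 0.3] [-0.56  0.34  1.28 -0.    1.52  1.09]
-1.65 [0.5, 0, 0.3] [-0.23  0.22  1.45 -0.    1.48  1.42]
-1.65 [0.55, 0.05, 0.2] [-0.12  0.4   1.46 -0.    1.28  1.53]
```

```bash
cat >> h.py <<'E'
def quat(h):
    z=np.array([np.cos(h),np.sin(h),0]);x=np.array([0,0,-1.]);return R.from_matrix(np.c_[x,np.cross(z,x),z]).as_quat()
def shot(n,name):
    f=eyes.grab_frame(n);cv2.imwrite(f"pics/{name}.png",f["frame"][:,:,::-1]);np.savez(f"pics/{name}.npz",**{k:f[k] for k in("mtx","view","frame")});return f
E
python3 - <<'E'
from h import *
env.reach([.48,-.03,.33],quat(1.49)); shot("wrist","c_w"); shot("top","c_t")
s=monitor.sense();print(s["clock"],s["position"],s["joints"].round(2))
E
```

```text
2.2583 [ 0.4799908  -0.03062654  0.32977619] [-0.31  0.16  1.44 -0.    1.54 -1.8 ]
```

View pics/c_w.png

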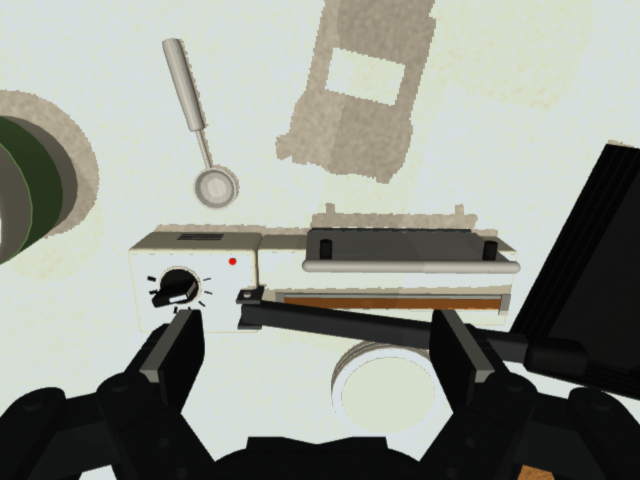

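```bash
python3 - <<'E'
import cv2
a=cv2.imread("pics/c_w.png"); cv2.imwrite("pics/c1.png",cv2.resize(a[225:335,120:265],None,fx=5,fy=5,interpolation=cv2.INTER_CUBIC))
cv2.imwrite("pics/c2.png",cv2.resize(a[200:370,240:540],None,fx=2.6,fy=2.6,interpolation=cv2.INTER_CUBIC))
E
```

```text
(no output)
```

View pics/c1.png

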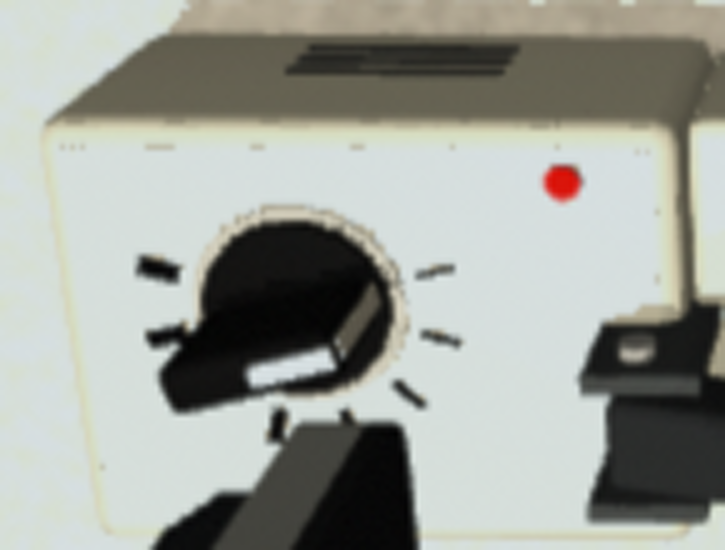

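View pics/c2.png

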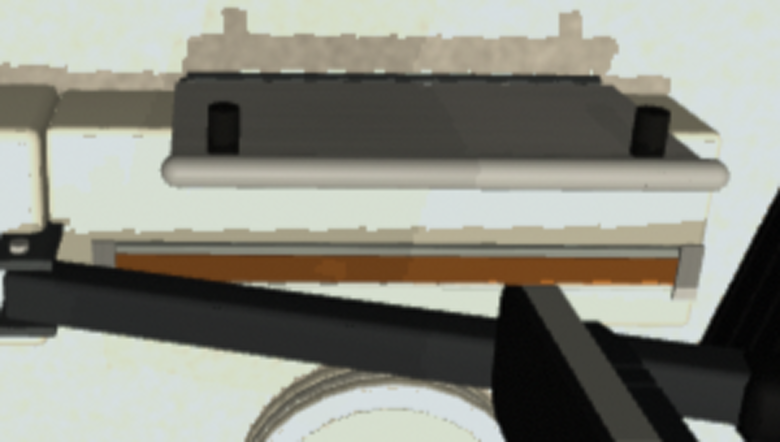

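```bash
python3 - <<'E'
from h import *
f=np.load("pics/c_w.npz")
c=lambda u,v:((u+.5)/5+120-.5,(v+.5)/5+225-.5)
d={}
for n,p,z in[("hFL",(45,128),.073),("hFR",(668,128),.073),("hBL",(105,530),.073),("disc",(297,305),.079),("barA",(170,390),.109),("barB(ptr)",(362,305),.109),("whiteA",(248,378),.109),("whiteB",(336,358),.109),
 ("m1",(436,271),.075),("m2",(441,339),.075),("m3",(410,395),.075),("m7",(165,337),.075),("m8",(158,269),.075),("m5",(278,425),.075)]:
    d[n]=onz(f,c(*p),z);print(n,d[n].round(4))
c=lambda u,v:((u+.5)/2.6+240-.5,(v+.5)/2.6+200-.5)
for n,p,z in[("lipR",(162,171),.128),("lipL",(728,175),.128),("hingeR",(177,78),.022),("hingeL",(600,78),.022)]:
    d[n]=onz(f,c(*p),z);print(n,d[n].round(4))
E
```

```text
hFL [ 0.5349 -0.2387  0.073 ]
hFR [ 0.546  -0.1043  0.073 ]
hBL [ 0.6345 -0.2481  0.073 ]
disc [ 0.5784 -0.19    0.079 ]
barA [ 0.5817 -0.2071  0.109 ]
barB(ptr) [ 0.5658 -0.1641  0.109 ]
whiteA [ 0.5803 -0.1905  0.109 ]
whiteB [ 0.5772 -0.1716  0.109 ]
m1 [ 0.5746 -0.1595  0.075 ]
m2 [ 0.5912 -0.1612  0.075 ]
m3 [ 0.6045 -0.1706  0.075 ]
m7 [ 0.5856 -0.2226  0.075 ]
m8 [ 0.5691 -0.2206  0.075 ]
m5 [ 0.6096 -0.2018  0.075 ]
lipR [ 0.5449 -0.0493  0.128 ]
lipL [0.5635 0.156  0.128 ]
hingeR [ 0.5441 -0.046   0.022 ]
hingeL [0.5602 0.1484 0.022 ]
```

```bash
cat >> h.py <<'E'
yaw=-0.088
ex=np.array([np.cos(yaw),np.sin(yaw),0]);ey=np.array([-np.sin(yaw),np.cos(yaw),0]);ez=np.array([0,0,1.])
hinge=np.array([.553,.052,.022])
org=hinge-[0,0,.022]+.058*ex-.075*ey
S=lambda x,y,z:org+x*ex+y*ey+z*ez
Q=quat(np.pi/2+yaw)
E
python3 - <<'E'
from h import *
print(org,S(-.01,-.165,.101))
env.close_gripper(40)
env.reach(S(-.033,.03,.22),Q)
print(monitor.sense()["clock"])
print(env.movel(S(-.033,.03,.105),velocity=.1,guard=8))
s=monitor.sense();print(s["clock"],s["position"],s["contact_force"],s["finger_gap"]);shot("side","d_s");shot("top","d_t")
a=cv2.imread("pics/d_s.png")[150:340,200:440];b=cv2.imread("pics/d_t.png")[190:300,255:455]
cv2.imwrite("pics/d1.png",cv2.resize(a,None,fx=3,fy=3));cv2.imwrite("pics/d2.png",cv2.resize(b,None,fx=4,fy=4))
E
```

```text
[ 0.60418408 -0.0278072   0.        ] [ 0.57972151 -0.19128987  0.101     ]
3.675
False
4.975 [0.57427093 0.0049307  0.10562133] [-0.29124576 -0.13226552  0.67353909] -0.004503648844369086
```

View pics/d1.png

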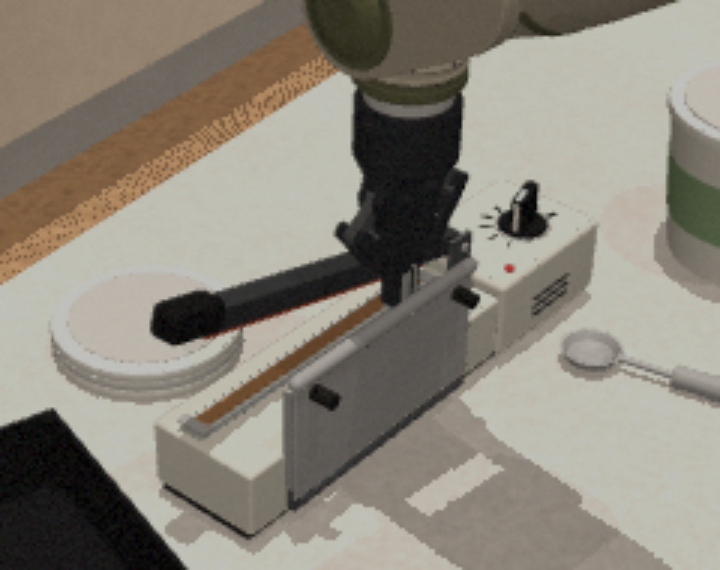

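View pics/d2.png

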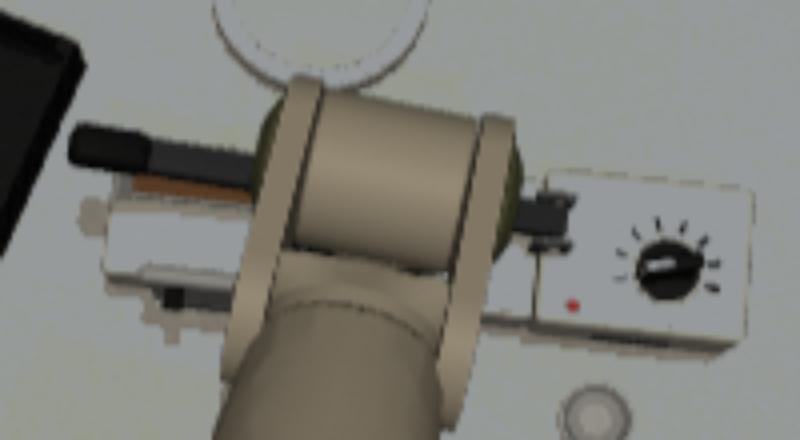

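The fingers are down behind the lip (crop pixel about 395,290), clear of the sealing arm, and nothing is touching. Next I pull along the arc.

```bash
python3 - <<'E'
from h import *
for th in(.1,.25,.4,.55,.7,.85,1.0,1.15):
    r=.085
    x=-.058-r*np.sin(th)+.003*np.cos(th)+.011; z=.022+r*np.cos(th)+.003*np.sin(th)
    g=env.movel(S(x,.03,z),velocity=.08,guard=30)
    s=monitor.sense();print(th,g,round(s["clock"],2),s["position"].round(3),s["contact_force"].round(1))
    if g:break
shot("side","e_s");cv2.imwrite("pics/e1.png",cv2.resize(cv2.imread("pics/e_s.png")[150:360,200:480],None,fx=2.8,fy=2.8))
E
```

```text
0.1 False 5.47 [0.555 0.007 0.107] [ 3.1 -0.2 -0.6]
0.25 False 5.78 [0.542 0.008 0.105] [ 2.5 -0.7  0.8]
0.4 False 6.08 [0.53  0.009 0.101] [ 2.  -0.3  0.4]
0.55 False 6.39 [0.518 0.01  0.096] [-0.2  0.6  0.7]
0.7 False 6.7 [0.508 0.011 0.089] [ 0.   0.4 -0.8]
0.85 False 7.01 [0.498 0.012 0.08 ] [ 0.1 -0.2  0.6]
1.0 False 7.32 [0.49  0.012 0.071] [-0.2  0.6 -0. ]
1.15 False 7.62 [0.484 0.013 0.06 ] [-0.2 -0.3  0.1]
```

View pics/e1.png

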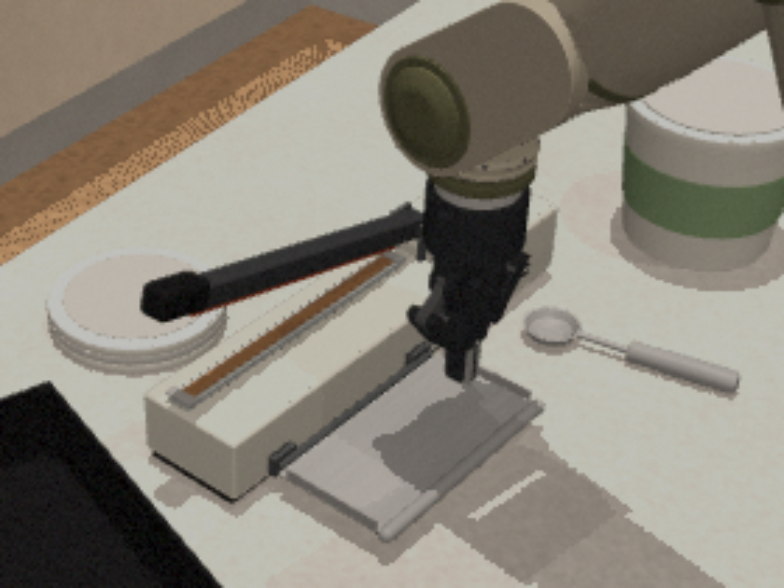

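The rest has snapped out flat (lip from about (385,530) to (540,408) in the crop). I'll probe its height gently, then lift and look at the dial.

```bash
python3 - <<'E'
from h import *
g=env.movel(S(-.058-.075+.011,.03,.018),velocity=.03,guard=4)
s=monitor.sense();print("probe",g,s["position"].round(4),s["contact_force"].round(1),s["clock"])
env.movel(S(-.11,.03,.20),velocity=.2)
env.release()
dial=S(-.01,-.165,0)
env.reach(dial+[-.07,.0,.25],quat(np.pi/2+yaw))
f=shot("wrist","f_w");t=shot("top","f_t");sd=shot("side","f_s")
print(monitor.sense()["clock"],proj(f,dial+[0,0,.1]))
cv2.imwrite("pics/f1.png",cv2.resize(cv2.imread("pics/f_s.png")[150:360,200:480],None,fx=2.8,fy=2.8))
E
```

```text
probe True [0.4851 0.0129 0.0233] [-1.4  0.1  7.5] 8.775
11.6 [321.85547337 294.56240979]
```

View pics/f_w.png

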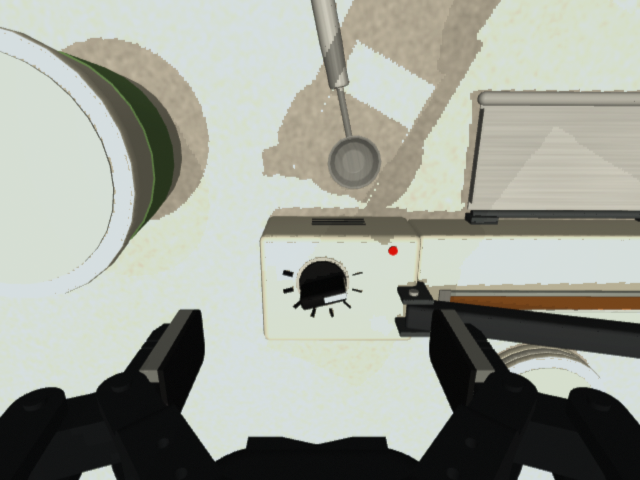

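View pics/f1.png

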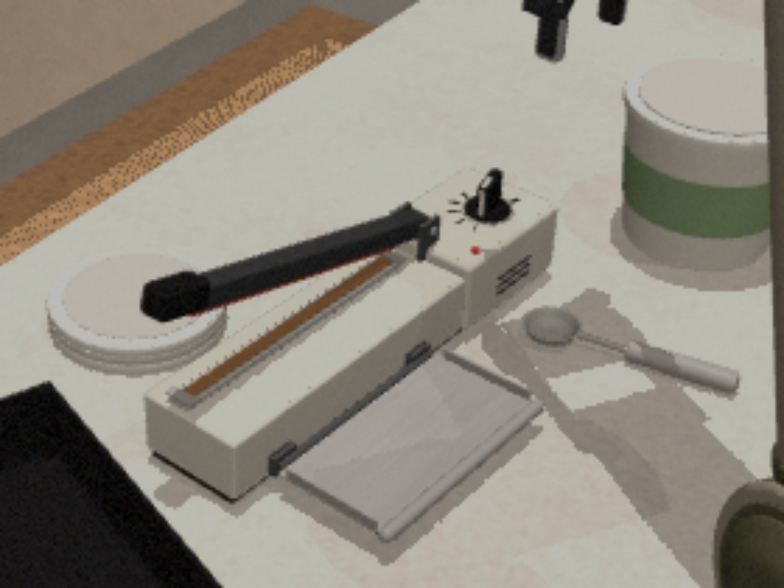

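```bash
python3 - <<'E'
import cv2
a=cv2.imread("pics/f_w.png")[245:335,265:375];cv2.imwrite("pics/f2.png",cv2.resize(a,None,fx=6,fy=6,interpolation=cv2.INTER_CUBIC))
E
```

```text
(no output)
```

View pics/f2.png

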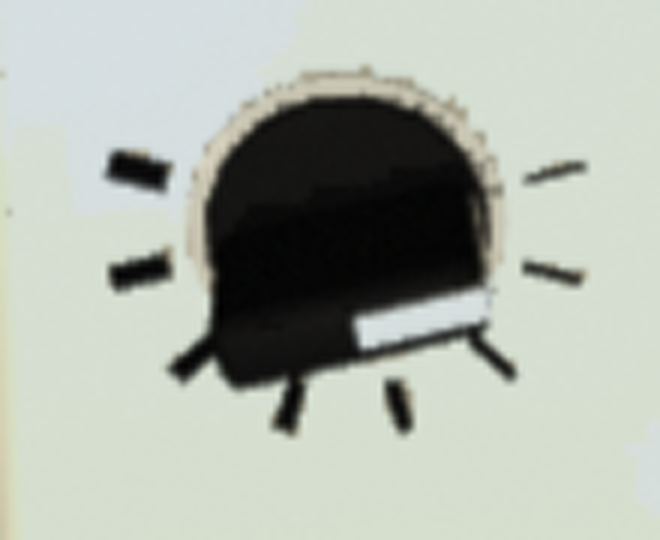

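```bash
python3 - <<'E'
from h import *
f=np.load("pics/f_w.npz");c=lambda u,v:((u+.5)/6+265-.5,(v+.5)/6+245-.5)
a=onz(f,c(355,332),.109);b=onz(f,c(488,303),.109);print("line",a,b,np.degrees(np.arctan2(*(b-a)[[1,0]])))
m={k:onz(f,c(*p),.075) for k,p in {1:(555,174),2:(553,272),3:(492,355),4:(398,405),5:(288,405),7:(140,270),8:(138,170)}.items()}
# circle fit of marks
P=np.array([m[k][:2] for k in m]);A=np.c_[2*P,np.ones(len(P))];x=np.linalg.lstsq(A,(P**2).sum(1),rcond=None)[0];print("centre",x[:2],"r",np.sqrt(x[2]+x[0]**2+x[1]**2))
for k in m:print(k,np.degrees(np.arctan2(*(m[k][:2]-x[:2])[::-1])).round(1))
q0=quat(np.radians(10));k=kinematics.ik([x[0],x[1],.084],q0);print(k)
E
```

```text
line [ 0.57996924 -0.1899082   0.109     ] [ 0.57722474 -0.17192583  0.109     ] 98.67761221213568
centre [ 0.57987968 -0.19063082] r 0.03153905925516363
1 99.0
2 70.0
3 40.0
4 9.7
5 -20.8
7 -80.5
8 -110.3
[-5.09312290e-01  6.39815051e-01  1.39888856e+00 -4.44089210e-16
  1.10288904e+00 -6.83845215e-01]
```

```bash
cat >>h.py <<'E'
dc=np.array([.5799,-.1906,0])
E
python3 - <<'E'
from h import *
q=quat(np.radians(9.5))
env.reach(dc+[0,0,.18],q)
print(env.movel(dc+[0,0,.085],velocity=.1,guard=8))
env.close_gripper(40)
s=monitor.sense();print(s["clock"],s["position"].round(4),s["contact_force"].round(1),s["ft_torque"].round(2),s["finger_gap"],s["joints"].round(3))
shot("side","g_s");cv2.imwrite("pics/g1.png",cv2.resize(cv2.imread("pics/g_s.png")[130:340,250:480],None,fx=2.8,fy=2.8))
E
```

```text
False
14.6083 [ 0.5792 -0.1907  0.0852] [-4.9 -0.1  3.4] [-0.08  0.79  0.08] 0.1325352959217076 [-5.100e-01  6.380e-01  1.398e+00 -1.000e-03  1.107e+00 -6.750e-01]
```

View pics/g1.png

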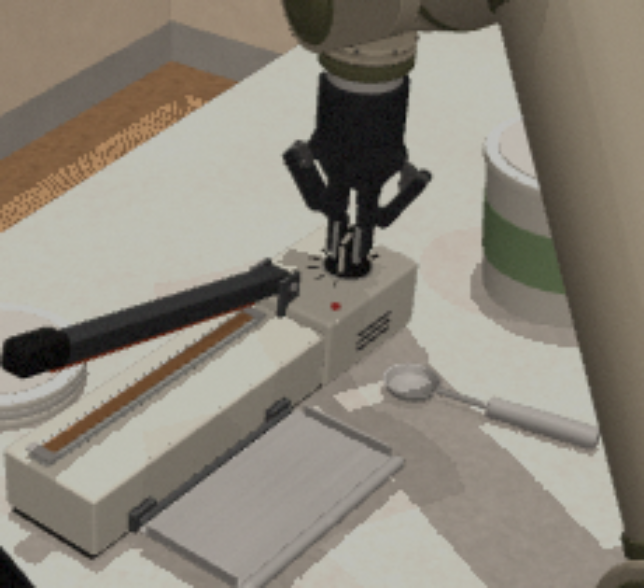

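The grip bar is held: the gap is 11.3 mm against the 12 mm bar. Now I turn it clockwise through five stations.

```bash
python3 - <<'E'
from h import *
j=kinematics.ik(dc+[0,0,.085],quat(np.radians(9.5)))
for a in(30,60,90,120,150):
    k=j.copy();k[5]+=np.radians(a);env.set_joints(k)
    s=monitor.sense();print(a,round(s["clock"],2),s["joints"][5]-j[5],s["contact_force"].round(1),s["ft_torque"].round(2),round(s["finger_gap"],3))
env.release();env.movel(dc+[0,0,.19],velocity=.15)
env.reach(dc+[-.07,0,.25],Q)
shot("wrist","i_w");shot("side","i_s");shot("top","i_t");print(monitor.sense()["clock"])
cv2.imwrite("pics/i2.png",cv2.resize(cv2.imread("pics/i_w.png")[245:335,265:375],None,fx=6,fy=6,interpolation=cv2.INTER_CUBIC))
E
```

```text
30 15.22 0.5210719966531301 [-5.   0.   4.4] [-0.07  0.83 -0.04] 0.135
60 15.79 1.0436034493604973 [-4.4 -2.7  4. ] [-0.19  0.84  0.03] 0.13
90 16.36 1.5671668062168944 [-5.  -1.3  3.8] [-0.33  0.8  -0.07] 0.134
120 16.93 2.0907720890212937 [-5.3 -2.2  4.9] [-0.42  0.91  0.01] 0.131
150 17.49 2.614363882059222 [-5.4 -2.8  3.8] [-0.45  1.03 -0.01] 0.131
22.5333
```

View pics/i2.png

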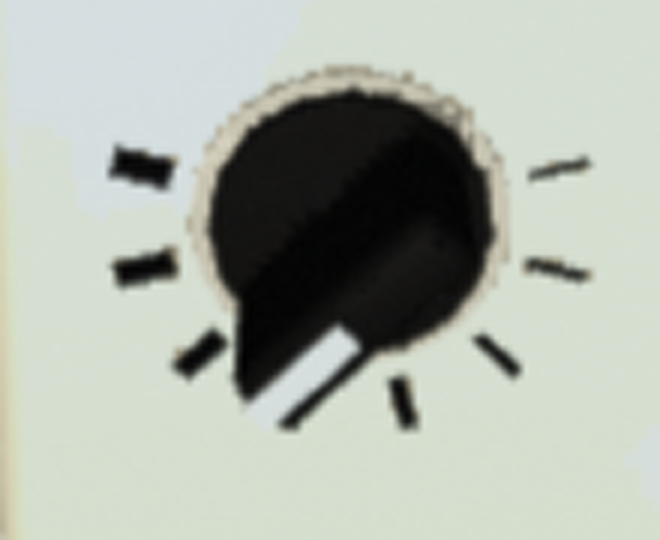

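View pics/i_s.png

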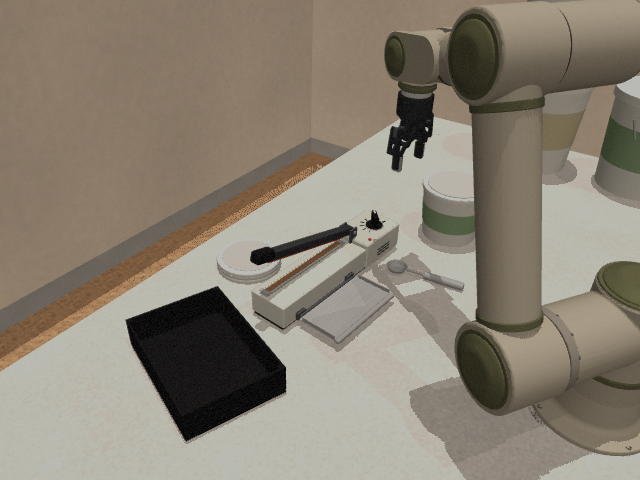

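View pics/i_t.png

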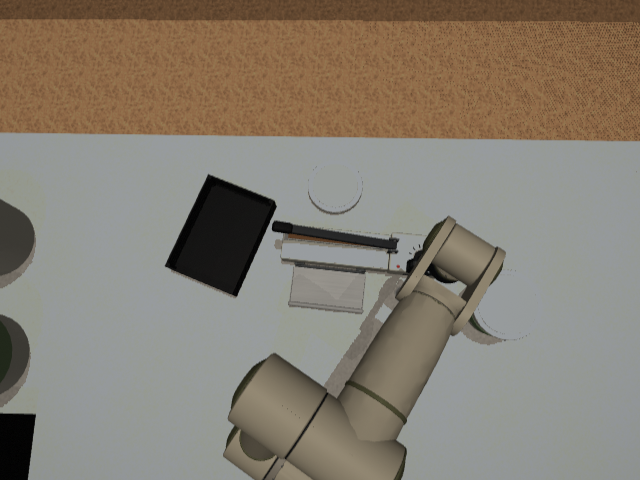

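```bash
python3 - <<'E'
from h import *
f=np.load("pics/i_w.npz");c=lambda u,v:((u+.5)/6+265-.5,(v+.5)/6+245-.5)
a=onz(f,c(348,338),.109);b=onz(f,c(262,408),.109);print(a,b,np.degrees(np.arctan2(*(b-a)[[1,0]])), "expect",99.2-150)
# lip end heights by two views: top and side
t=np.load("pics/i_t.npz");s=np.load("pics/i_s.npz")
lip=S(-.164,.075,.022)
for y in(-.025,.175):print("pred lip end",proj(t,S(-.164,y,.022)).round(1),proj(s,S(-.164,y,.022)).round(1))
a=cv2.imread("pics/a_side.png").astype(int);b=cv2.imread("pics/i_s.png").astype(int);d=abs(a-b).max(2)
for n,(x0,y0,x1,y1) in dict(tray=(120,285,290,440),lids=(212,235,285,282),bucket=(420,170,470,245),pad=(248,225,350,266)).items():print(n,(d[y0:y1,x0:x1]>40).mean().round(4))
b=cv2.imread("pics/i_s.png");cv2.imwrite("pics/j.png",cv2.resize(b[190:360,230:480],None,fx=3.2,fy=3.2,interpolation=cv2.INTER_CUBIC))
def spoon(n):
    p=cv2.imread(n)[258:276,385:412].astype(int);return p
print("spoonbowl diff",(abs(spoon("pics/a_side.png")-spoon("pics/i_s.png")).max(2)>40).mean())
E
```

```text
[ 0.58126407 -0.19154292  0.109     ] [ 0.59080277 -0.20402392  0.109     ] -52.610838987310736 expect -50.8
pred lip end [361.8 310.7] [392.1 293.1]
pred lip end [288.5 302.7] [337.1 340.4]
tray 0.0
lids 0.0
bucket 0.0195
pad 0.0954
spoonbowl diff 0.13580246913580246
```

View pics/j.png

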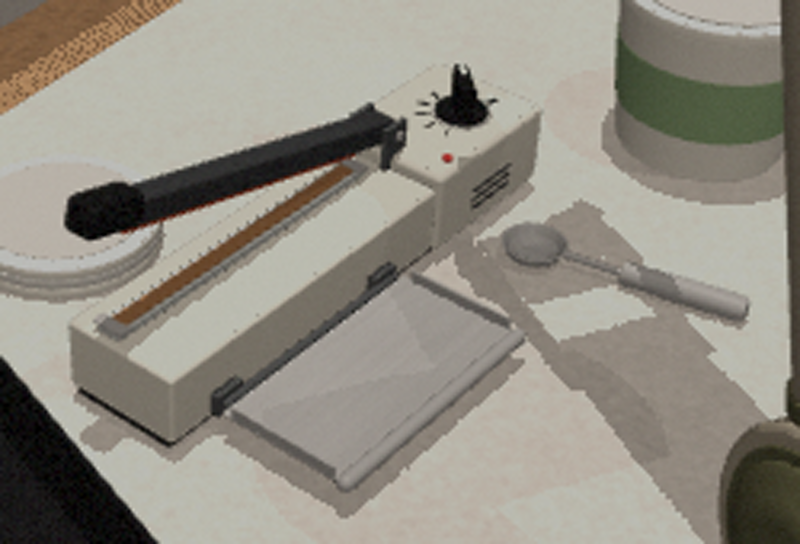

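```bash
python3 - <<'E'
from h import *
print(monitor.sense()["contact_force"].round(1),monitor.sense()["clock"]); job.hand_in()
E
```

```text
[ 0.1 -1.   0.1] 22.5333
the job is handed in; nothing more can be done
```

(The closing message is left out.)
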